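Wind and start the clockwork kitchen timer

TASK

Wind the clockwork timer: turn its butterfly key clockwise (seen from above) until its red end points at the green mark on the dial; it takes several part-turns. Then start it by pushing the black tab all the way across to the yellow-dot end of its slot, and let go. Leave the other things on the worktop where they are.

Things in the scene. Friction and masses are not known exactly. Their poses are not given: they have to be found in the camera images.
- timer: clockwork timer fixed to the worktop: grey foot plate 210 (x) x 124 (y) x 22 mm, round blue case of 120 mm diameter at its far (+x) end with a white dial 63 mm above the worktop, black start tab in a slot at its near (-x) end. Origin: centre of the plate's underside, on the worktop; x from tab to case, z up. The key's axis is upright, 45 mm along +x from the origin
- key_grip (a point): point on the key's axis in its wing, 108 mm above the worktop: good TCP height to pinch it from above. The wing is an upright flat butterfly 68 mm long, 12 mm thick, 36 mm high (88 to 124 mm above the worktop) on a 12 mm stem; one half is red, the other black. Pinch the two flat faces at the middle
- key_red_end (a point): tip of the red lobe of the key, 34 mm from the axis
- mark (a point): point 34 mm from the key's axis, at the height of the key, exactly over the direction of the green mark; the red end of the key must come here. The green mark itself is painted on the dial (13 x 10 mm, 39 to 52 mm from the axis), and cannot be moved by hand
- timer_key (a joint): key angle, rad, 0 (run down, stop) to 5.2 (stop), growing clockwise seen from above. At q the red end points along the timer's +x turned clockwise by q. Starts at 0.2 to 0.9. The spring pulls back with 0.015 N m per rad; friction of 0.10 N m holds the key wherever it is let go, so turning takes 0.10 to 0.18 N m. If overshot it may be turned back
- timer_mark (a joint): where the green mark stands, rad: the value of timer_key at which the red end of the key points at the mark. 3.2 to 4.6, constant during an episode
- start_tab (a joint): travel of the start tab, m: 0 at the white-dot end (stopped), 0.040 at the yellow-dot end (running), along the timer's -y axis (to the right, seen from the robot). Friction about 1.5 N; it stays where it is left
- tab_top (a point): centre of the top of the black start tab, 76 mm above the worktop. The tab is an upright block, 26 mm along the timer's x, 14 mm along its y, standing 40 mm above its grey slot housing (top of housing 35 mm above the worktop); 115 mm from the key's axis
- travel_mug: black travel mug, 88 mm diameter, 120 mm tall. Loose bystander: leave it where it stands. Origin at the centre of its underside
- beaker_1: frosted white plastic beaker, 95 mm diameter at the rim, 128 mm tall. Loose bystander: leave it where it stands. Origin at the centre of its underside
- salt_shaker: salt shaker with grey cap, 44 mm diameter, 90 mm tall. Loose bystander: leave it where it stands. Origin at the centre of its underside
- spice_1: spice jar with red lid, 45 mm diameter, 106 mm tall. Loose bystander: leave it where it stands. Origin at the centre of its underside
- car_key: black car key with ring, 126 mm long along its y, 42 mm wide, 16 mm high, lying flat. Loose bystander: leave it where it lies. Origin at the centre of its underside

How it is judged:
On the way, in this order (a step that is already met when the one before it is completed fails the run):
1. the key is wound until its red end is within 6 mm (10 degrees) of the green mark's direction and at rest, while the start tab is still in the stopped half of its slot (below 20 mm) (horizontal distance between key_red_end and mark below 0.006 m and velocity of joint timer_key between -0.05 and 0.05 rad/s and value of joint start_tab below 0.02 m), for 0.2 s.
2. the start tab is pushed to within 4 mm of the yellow-dot end (value of joint start_tab above 0.036 m), for 0.2 s.
At the end, for the whole second after the job is handed in: the red end of the key stands within 6 mm (10 degrees) of the green mark's direction, the key at rest, and the start tab is within 4 mm of the yellow-dot end of its slot (horizontal distance between key_red_end and mark below 0.006 m and velocity of joint timer_key between -0.05 and 0.05 rad/s and value of joint start_tab above 0.036 m); the robot touches nothing.
It fails at once if the travel mug is moved by more than 30 mm or tipped (distance of travel_mug from where it was at the start of the episode above 0.03 m or angle between travel_mug's own z axis and vertical above 0.5 rad).
It fails at once if the beaker is moved by more than 30 mm or tipped (distance of beaker_1 from where it was at the start of the episode above 0.03 m or angle between beaker_1's own z axis and vertical above 0.5 rad).
It fails at once if the salt shaker is moved by more than 30 mm or tipped (distance of salt_shaker from where it was at the start of the episode above 0.03 m or angle between salt_shaker's own z axis and vertical above 0.5 rad).
It fails at once if the spice jar is moved by more than 30 mm or tipped (distance of spice_1 from where it was at the start of the episode above 0.03 m or angle between spice_1's own z axis and vertical above 0.5 rad).
It fails at once if the car key is moved by more than 30 mm (distance of car_key from where it was at the start of the episode above 0.03 m).
It also fails if it takes over 67 s, if anything falls off the work surface, if the arm or the gripper's body presses on something with over 40 N, if the wrist force passes 120 N, or if a joint passes its speed limit or range.

ROBOT

A 6-joint arm with a two-finger parallel gripper is mounted at the origin on a cart in front of the work surface, level with it; the furniture and walls round the work are solid. World frame = base frame: x ahead of the robot, y to its left, z up, the work surface at z = 0. Lengths are in m, angles in rad, forces in N, time in s.
With the tool pointing down it reaches from about 0.35 to 0.85 m from the base axis. Payload 8.1 kg.
Tool frame: the origin (TCP) lies between the finger pads, 19 mm behind the fingertips; this is the grasp point; z points along the fingers, y is the line along which they close (so a half turn about z gives the same grasp; the last joint's range is limited). The gripper opens to 93 mm and grips with 3 to 60 N. Pads are 15 mm wide; open, the fingers measure 128 mm over their backs; the gripper's body (75 mm by 188 mm) begins 65 mm behind the grasp point.
Start: joints at [-1.347, 0.13, 1.488, -0, 1.523, -0.085], TCP at [0.182, -0.572, 0.237] pointing down, gripper open.
Joint ranges: [-2.96, 2.96], [-0.89, 2.26], [0.02, 2.5], [-1.34, 4.48], [0, 2.73], [-2.66, 2.66]. Speed limits (rad/s): [2.39, 2.39, 2.79, 3.14, 3.14, 3.14].

INTERFACE

Orientations are given as a rotation vector (axis times angle).
In Python, from plant import robot gives the robot as it stands.
- The arm moves only by the tool apply_moves, never from a script. Its argument "series" is a list of rows, each a list of 2 entries, a list of its own where there are three numbers: the shift along the tool's x, y, z in mm, then the turn, a rotation vector about the tool's x, y, z in rad. A call has 1 to 12 rows; each row shifts and turns the commanded pose from where the row before left it, along the tool's axes as they then stand; what a row does not reach is not made up. A row lasts 1/12 s, in which the tool goes at most 41.7 mm and 7.16 degrees, less where a joint would pass 70% of its speed; a pose out of reach is approached as far as the arm can. A call is refused whole if a number of a shift passes 41.7 or a number of a turn 0.125, either way. A call with a gripper value outside its range is refused whole. "claw" is the opening, from 0 (shut) to 1 (fully open), set as the call begins (left out, the last holds). The fingers move at their own pace and stop on an object; "newtons" is the grip in N (left out, the last holds). Time passes only in rows, so rows that do not move let the fingers close. It gives the time, the measured TCP pose, the force, the opening and the grip force at its end, in the units of the state.
- robot.read_state(): the state, without advancing time (a new reading comes with each control period).
- robot.read_camera(name): name is "scene" or "side" or "wrist"; returns (picture, depth): 400x640x3 uint8, blue, green, red; 400x640 float32, m along the optical axis (not along the pixel's ray), 0 where there is no reading.
- robot.calibration(name): a dict with "fx", "fy", "cx", "cy" (pixels), "D" ([k1, k2, p1, p2, k3] as OpenCV has them; the pictures are not rectified), "extrinsics" (4x4, takes a point from world to camera coordinates). Camera axes: x right, y down, z forward; pixel columns grow to the right and rows downward; lengths in m; the calibration is good to about 2 mm. A picture is of the moment at which its call begins: read the wrist's pose just before it. calibration takes no time and is no camera call; for the wrist camera it gives the pose at the moment of the call.
- robot.close_job(): hands the job in; it is judged then, once.
The state is a dict: "t": time; "q": joint angles; "dq": joint speeds; "joint_torque": joint torques, N m; "tool_pos": TCP position; "orientation": TCP orientation; "force": force on the tool from outside, world axes, zero at the start; "wrist_torque": the same for the moment, N m; "opening": finger opening in m; "gripper_force": force on a finger pad.
Only numpy, scipy, OpenCV 4.12 (cv2) and the standard library are available. Lean on these libraries where they do the work, as an engineer would, in place of code of your own. Each camera call takes 0.05 s, during which the arm holds its last target. There are 200 camera calls.

## Working session

There is one attempt and no reset: what is moved stays moved. The work goes in short steps, Python scripts to look and compute and a tool call to move; the robot and the scene stay as the last step left them, time stands still between calls to the robot, and variables do not carry over. Pictures are saved under pics/ and viewed, at most 10 in all, crops included, and the job is handed in when it is done.

Besides the shell and the picture viewer there is one more tool, called after "Emit:" as name(argument=value, ...), one argument or row to a line, values as JSON. apply_moves: Moves the arm, as the interface text tells. Its arguments: {"type":"object","properties":{"series":{"type":"array"},"claw":{"type":"number"},"newtons":{"type":"number"}},"required":["series"]}

```bash
mkdir -p pics; ls
python3 - <<'E'
from plant import robot
import cv2
s=robot.read_state(); print(s)
for n in("scene","side"):
    p,d=robot.read_camera(n); cv2.imwrite(f"pics/{n}0.png",p)
    c=robot.calibration(n); print(n,c)
E
```

```text
pics
{'t': 0.0, 'q': array([-1.34739708e+00,  1.31121180e-01,  1.48923796e+00, -2.63885449e-05,
        1.52298309e+00, -8.53885572e-02]), 'dq': array([ 1.25506091e-03,  4.79026515e-04,  2.51793436e-03, -2.82122069e-04,
        1.52385840e-03, -4.89436880e-05]), 'joint_torque': array([-3.89328401e-03, -5.59845793e+01, -4.91772258e+01,  7.63472356e-02,
        3.53763567e-02, -1.00333100e-04]), 'tool_pos': array([ 0.18224756, -0.57111545,  0.23643398]), 'orientation': array([-3.10249998e+00, -4.82851874e-01,  2.30667761e-04]), 'force': array([-0.25589057, -0.04992309, -0.53231754]), 'wrist_torque': array([ 0.04196266, -0.0590267 , -0.00817084]), 'gripper_force': 0.0, 'opening': 0.09291865564906987}
scene {'fx': 476.40338533286246, 'fy': 476.40338533286246, 'cx': 319.08069897802227, 'cy': 203.44310880360086, 'D': array([-0.04362135,  0.        ,  0.        ,  0.        ,  0.        ]), 'extrinsics': array([[-0.50211612, -0.86479321,  0.00347951,  0.428964  ],
       [-0.36825263,  0.21017086, -0.90565899,  0.28520049],
       [ 0.78247646, -0.45602732, -0.42399255,  0.66390575],
       [ 0.        ,  0.        ,  0.        ,  1.        ]])}
side {'fx': 399.96676353983537, 'fy': 399.96676353983537, 'cx': 317.83065742996087, 'cy': 197.10122491815224, 'D': array([-0.10411599,  0.        ,  0.        ,  0.        ,  0.        ]), 'extrinsics': array([[-0.970573  , -0.24043   ,  0.01347068,  0.62852793],
       [-0.1357996 ,  0.50028721, -0.85514395,  0.08084908],
       [ 0.19886305, -0.83180895, -0.51821555,  0.97289965],
       [ 0.        ,  0.        ,  0.        ,  1.        ]])}
```

View pics/scene0.png

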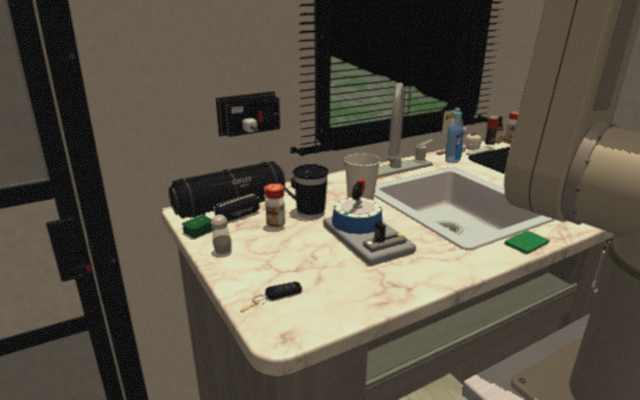

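View pics/side0.png

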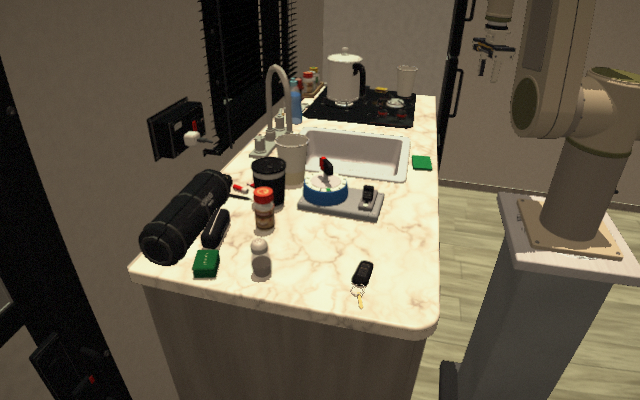

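Scene view: timer with its blue case at (357,215), key at (358,188) and tab at (380,232). Side view: case (325,188), key (326,167), tab (368,192). The beaker stands just behind the timer.

```bash
cat > h.py <<'E'
import numpy as np, cv2
from plant import robot
def world(n,d,c,uv):
    "world points of pixels uv (N,2) by depth"
    K=np.array([[c['fx'],0,c['cx']],[0,c['fy'],c['cy']],[0,0,1]])
    uv=np.asarray(uv,float).reshape(-1,1,2)
    r=cv2.undistortPoints(uv,K,np.asarray(c['D'])).reshape(-1,2)
    z=d[uv[:,0,1].astype(int),uv[:,0,0].astype(int)]
    E=np.asarray(c['extrinsics'])
    return (np.c_[r*z[:,None],z]-E[:3,3])@E[:3,:3]
def plane(n,c,uv,h):
    K=np.array([[c['fx'],0,c['cx']],[0,c['fy'],c['cy']],[0,0,1]])
    r=cv2.undistortPoints(np.asarray(uv,float).reshape(-1,1,2),K,np.asarray(c['D'])).reshape(-1,2)
    E=np.asarray(c['extrinsics']);R=E[:3,:3];o=-R.T@E[:3,3]
    w=np.c_[r,np.ones(len(r))]@R
    return o+w*((h-o[2])/w[:,2])[:,None]
def pix(mask): 
    y,x=np.nonzero(mask); return np.c_[x,y]
E
python3 - <<'E'
from h import *
rois={"scene":(320,175,415,262),"side":(290,150,392,222)}
tiles=[]
for n,(x0,y0,x1,y1) in rois.items():
    p,d=robot.read_camera(n); c=robot.calibration(n)
    m=np.zeros(d.shape,bool); m[y0:y1,x0:x1]=True; m&=d>0
    uv=pix(m); w=world(n,d,c,uv); px=p[uv[:,1],uv[:,0]].astype(int); b,g,r=px.T
    blue=(b>r+40)&(b>g+15)
    W=w[blue]; print(n,"blue",blue.sum(),W.min(0).round(3),W.max(0).round(3))
    red=(r>b+60)&(r>g+60)&(w[:,2]>.07); print("red",red.sum(),w[red].mean(0).round(3))
    dark=(px.max(1)<70)
    q=uv[dark]; 
    top=dark&(w[:,2]>.05)&(w[:,2]<.09); print("dark50-90",top.sum(),w[top].mean(0).round(3))
    kd=dark&(w[:,2]>.09)&(w[:,2]<.13); print("dark key",kd.sum(),w[kd].mean(0).round(3))
    dial=(px.min(1)>110)&(abs(w[:,2]-.063)<.008)
    print("dial",dial.sum(),w[dial].mean(0).round(3),w[dial].min(0).round(3),w[dial].max(0).round(3))
    pl=(abs(w[:,2]-.022)<.006)&(px.max(1)-px.min(1)<25)
    rect=cv2.minAreaRect(w[pl][:,:2].astype(np.float32)*1000); print("plate",pl.sum(),rect)
    gr=(g>r+25)&(g>b+10); print("green",gr.sum(),w[gr].mean(0).round(3) if gr.any() else 0)
    cv2.imwrite(f"pics/{n}1.png",cv2.resize(p[y0-10:y1+10,x0-10:x1+10],None,fx=6,fy=5.5,interpolation=cv2.INTER_CUBIC)[:600,:800])
E
```

```text
scene blue 200 [0.559 0.002 0.027] [0.632 0.092 0.061]
red 21 [0.638 0.013 0.114]
dark50-90 273 [0.588 0.065 0.064]
dark key 180 [0.628 0.051 0.11 ]
dial 646 [0.617 0.033 0.062] [ 0.565 -0.087  0.055] [0.735 0.086 0.07 ]
plate 1016 ((596.3846435546875, 36.676841735839844), (119.3516616821289, 255.1240692138672), 87.27986907958984)
green 12 [0.605 0.075 0.063]
side blue 494 [0.562 0.025 0.026] [0.672 0.092 0.064]
red 38 [0.634 0.023 0.113]
dark50-90 146 [0.533 0.06  0.062]
dark key 132 [0.613 0.047 0.112]
dial 537 [0.62  0.037 0.063] [ 0.567 -0.023  0.059] [0.675 0.084 0.068]
plate 268 ((572.8569946289062, 39.4061164855957), (118.10581970214844, 202.33538818359375), 86.73090362548828)
green 13 [0.605 0.072 0.064]
```

View pics/scene1.png

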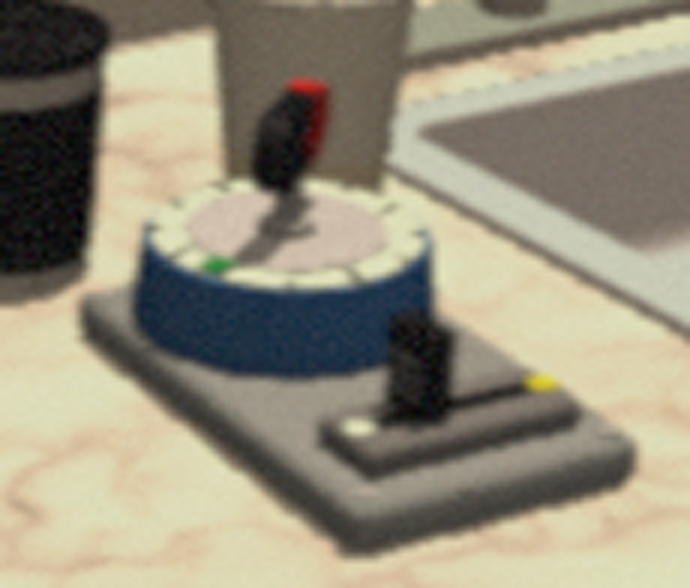

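Enlarged scene view: the green mark is at lower left of the dial (crop 215,265), the red lobe is at the far right, and the tab is near the white dot. The case centre is about (0.620, 0.035), q≈0.8, and the mark is ≈4.3. I'll move above it now.

Emit:
apply_moves(
  series=[
    [[20, -15, -3], [0, 0, 0]],
    [[29, -22, -3], [0, 0, 0]],
    [[29, -22, -3], [0, 0, 0]],
    [[29, -22, -3], [0, 0, 0]],
    [[29, -22, 0], [0, 0, 0]],
    [[29, -22, 0], [0, 0, 0]],
    [[29, -22, 0], [0, 0, 0]],
    [[29, -22, 0], [0, 0, 0]],
    [[29, -22, 0], [0, 0, 0]],
    [[29, -22, 0], [0, 0, 0]],
    [[29, -22, 0], [0, 0, 0]],
    [[29, -22, 0], [0, 0, 0]],
  ],
  claw=0.5,
)

```text
t: 1.2
tool_pos: [0.4279, -0.2221, 0.2495]
orientation: [3.104, 0.483, 0.0]
force: [0.9, -0.9, 0.5]
opening: 0.0463
gripper_force: 0.0
```

Emit:
apply_moves(
  series=[
    [[29, -22, 0], [0, 0, 0]],
    [[29, -22, 0], [0, 0, 0]],
    [[29, -22, 0], [0, 0, 0]],
    [[29, -22, 0], [0, 0, 0]],
    [[29, -22, 0], [0, 0, 0]],
    [[29, -22, 0], [0, 0, 0]],
    [[29, -22, 0], [0, 0, 0]],
    [[29, -22, 0], [0, 0, 0]],
    [[15, -10, 0], [0, 0, 0]],
    [[0, 0, 0], [0, 0, 0]],
  ],
)

```text
t: 2.03
tool_pos: [0.6072, 0.0321, 0.2486]
orientation: [-3.102, -0.489, 0.0]
force: [-0.1, 0.4, -0.5]
opening: 0.0466
gripper_force: 0.0
```

Emit:
apply_moves(
  series=[
    [[0, 0, 0], [0, 0, -0.12]],
    [[0, 0, 0], [0, 0, -0.12]],
    [[0, 0, 0], [0, 0, -0.12]],
    [[0, 0, 0], [0, 0, -0.12]],
    [[0, 0, 0], [0, 0, -0.12]],
    [[0, 0, 0], [0, 0, -0.12]],
    [[0, 0, 0], [0, 0, -0.12]],
    [[0, 0, 0], [0, 0, -0.12]],
    [[0, 0, 0], [0, 0, -0.12]],
    [[0, 0, 0], [0, 0, -0.12]],
    [[0, 0, 0], [0, 0, -0.12]],
    [[0, 0, 0], [0, 0, -0.12]],
  ],
)

```text
t: 3.03
tool_pos: [0.6055, 0.0277, 0.2493]
orientation: [-2.009, -2.415, 0.001]
force: [-0.3, -0.4, -0.3]
opening: 0.0469
gripper_force: 0.0
```

Emit:
apply_moves(
  series=[
    [[0, 0, 0], [0, 0, -0.12]],
    [[0, 0, 0], [0, 0, -0.12]],
    [[0, 0, 0], [0, 0, -0.12]],
    [[0, 0, 0], [0, 0, -0.12]],
    [[0, 0, 0], [0, 0, -0.09]],
    [[0, 0, 0], [0, 0, 0]],
    [[0, 0, 0], [0, 0, 0]],
  ],
)

```text
t: 3.62
tool_pos: [0.6057, 0.0279, 0.2493]
orientation: [-1.261, -2.877, 0.0]
force: [0.5, -0.3, -0.6]
opening: 0.0466
gripper_force: 0.0
```

Run:
```python
from h import *
s=robot.read_state(); print(s['t'],s['q'].round(3),s['tool_pos'],s['orientation'],s['opening'])
c=robot.calibration("wrist"); p,d=robot.read_camera("wrist")
np.savez("w1.npz",p=p,d=d,E=c['extrinsics']); cv2.imwrite("pics/w1.png",p); print(c)
```

```text
3.6167 [-0.038  0.143  1.453 -0.     1.546 -0.783] [0.60567891 0.02787831 0.24932356] [-1.26141274e+00 -2.87694284e+00  4.50520025e-04] 0.046621816106936935
{'fx': 341.79412732375675, 'fy': 341.79412732375675, 'cx': 318.7373072542269, 'cy': 197.75938513041535, 'D': array([-0.01037556,  0.        ,  0.        ,  0.        ,  0.        ]), 'extrinsics': array([[ 7.35191844e-01,  6.77858573e-01, -8.41192564e-04,
        -4.62551797e-01],
       [ 6.52996340e-01, -7.07892664e-01,  2.69228074e-01,
        -4.09571660e-01],
       [ 1.81903084e-01, -1.98483580e-01, -9.63076080e-01,
         2.96649231e-01],
       [ 0.00000000e+00,  0.00000000e+00,  0.00000000e+00,
         1.00000000e+00]])}
```

View pics/w1.png

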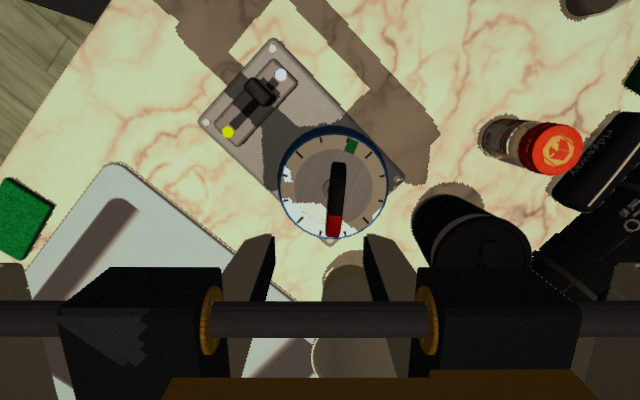

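Wrist view: dial circle at (333,182), red key end at (334,228), black end at (337,168), green mark at (351,146). The tab is at (262,92), with the yellow dot at (228,132) and the white dot at (281,75).

```bash
cat > m.py <<'E'
from h import *
def measure(p,d,c,show=True):
    b,g,r=[x.astype(int) for x in cv2.split(p)]
    w=world("w",d,c,pix(d>-1)).reshape(400,640,3); ok=d>0; z=w[...,2]
    roi=np.zeros(d.shape,bool); roi[:265,180:430]=True; roi&=ok
    M={}
    blue=roi&(b>r+25)&(b>g+10)&(z>.02)
    C,R=cv2.minEnclosingCircle((w[blue&(z>.05)][:,:2]*1000).astype(np.float32)); print("blue circ",C,R)
    red=roi&(r>b+60)&(r>g+60)&(z>.095); key=roi&(z>.095)&(z<.14)
    print("red",red.sum(),w[red].mean(0),"key",key.sum(),w[key].mean(0),z[key].max())
    kr=cv2.minAreaRect((w[key][:,:2]*1000).astype(np.float32)); print("keyrect",kr)
    v=w[red][:,:2].mean(0)-w[key&~red][:,:2].mean(0); print("black->red ang",np.degrees(np.arctan2(v[1],v[0])))
    gr=roi&(g>r+25)&(g>b+10)&(abs(z-.063)<.012); print("green",gr.sum(),w[gr].mean(0))
    ye=roi&(r>b+80)&(g>b+80)&(z<.05); print("yellow",ye.sum(),w[ye].mean(0))
    tab=roi&(z>.068)&(z<.085)&(np.hypot(w[...,0]-C[0]/1000,w[...,1]-C[1]/1000)>.07); print("tab",tab.sum(),w[tab].mean(0),cv2.minAreaRect((w[tab][:,:2]*1000).astype(np.float32)))
    pl=roi&(abs(z-.022)<.005)&(p.max(2).astype(int)-p.min(2)<30)
    print("plate",pl.sum(),cv2.minAreaRect((w[pl][:,:2]*1000).astype(np.float32)))
E
python3 - <<'E'
from m import *
f=np.load("w1.npz"); c=robot.calibration("wrist"); c['extrinsics']=f['E']
measure(f['p'],f['d'],c)
print("white",world("w",f['d'],c,[[281,75]]))
print(plane("w",c,[[273,45],[207,122],[400,180],[330,240]],.022))
E
```

```text
blue circ (619.2647705078125, 31.343191146850586) 57.05341339111328
red 284 [0.63148595 0.01630074 0.12131118] key 1165 [0.61679725 0.03409712 0.11951081] 0.12482564876595148
keyrect ((659.6654663085938, 28.119915008544922), (54.080039978027344, 132.6309051513672), 84.71391296386719)
black->red ang -50.4645758288193
green 127 [0.60386899 0.07338673 0.06317158]
yellow 112 [ 0.5034503  -0.0037102   0.03464829]
tab 616 [0.55647884 0.05273494 0.0745928 ] ((617.3779907226562, 57.01203918457031), (28.35394859313965, 249.4354248046875), 89.30996704101562)
plate 8204 ((606.1600952148438, 31.958736419677734), (122.95223236083984, 270.81182861328125), 87.59571838378906)
white [[0.50797923 0.07610617 0.03584803]]
[[ 0.4814233   0.09204291  0.022     ]
 [ 0.47909563 -0.01369336  0.022     ]
 [ 0.67696693  0.08233254  0.022     ]
 [ 0.66879795 -0.02343157  0.022     ]]
```

Checks hold: the dots are 115 mm from the axis and the green mark's radius is 44 mm. The axis is (0.620, 0.032), red points at about -51°, and the mark is at 111.5°, so about 3.45 rad clockwise is needed. I'll align and descend.

Emit:
apply_moves(
  series=[
    [[0, 0, 0], [0, 0, 0.06]],
    [[-6, 13.5, 0], [0, 0, 0]],
    [[0, 0, 20], [0, 0, 0]],
    [[0, 0, 25], [0, 0, 0]],
    [[0, 0, 25], [0, 0, 0]],
    [[0, 0, 25], [0, 0, 0]],
    [[0, 0, 22], [0, 0, 0]],
    [[0, 0, 16], [0, 0, 0]],
    [[0, 0, 8], [0, 0, 0]],
    [[0, 0, 0], [0, 0, 0]],
    [[0, 0, 0], [0, 0, 0]],
  ],
)

```text
t: 4.58
tool_pos: [0.6203, 0.0323, 0.1088]
orientation: [-1.344, -2.84, 0.0]
force: [0.9, -0.1, -0.5]
opening: 0.0461
gripper_force: 0.0
```

Emit:
apply_moves(
  series=[
    [[0, 0, 0], [0, 0, 0]],
    [[0, 0, 0], [0, 0, 0]],
    [[0, 0, 0], [0, 0, 0]],
    [[0, 0, 0], [0, 0, 0]],
    [[0, 0, 0], [0, 0, 0]],
    [[0, 0, 0], [0, 0, 0]],
  ],
  claw=0,
  newtons=30,
)

```text
t: 5.08
tool_pos: [0.6208, 0.0328, 0.1089]
orientation: [1.342, 2.84, 0.002]
force: [1.8, 0.7, -5.8]
opening: 0.0121
gripper_force: 29.9
```

Emit:
apply_moves(
  series=[
    [[0, 0, 0], [0, 0, 0.05]],
    [[0, 0, 0], [0, 0, 0.1]],
    [[0, 0, 0], [0, 0, 0.1]],
    [[0, 0, 0], [0, 0, 0.1]],
    [[0, 0, 0], [0, 0, 0.1]],
    [[0, 0, 0], [0, 0, 0.1]],
    [[0, 0, 0], [0, 0, 0.1]],
    [[0, 0, 0], [0, 0, 0.1]],
    [[0, 0, 0], [0, 0, 0.1]],
    [[0, 0, 0], [0, 0, 0.1]],
    [[0, 0, 0], [0, 0, 0.1]],
    [[0, 0, 0], [0, 0, 0.1]],
  ],
)

```text
t: 6.08
tool_pos: [0.6225, 0.0329, 0.1089]
orientation: [2.673, 1.647, 0.007]
force: [13.1, 1.9, -7.7]
opening: 0.0116
gripper_force: 30.0
```

Emit:
apply_moves(
  series=[
    [[0, 0, 0], [0, 0, 0.1]],
    [[0, 0, 0], [0, 0, 0.1]],
    [[0, 0, 0], [0, 0, 0.1]],
    [[0, 0, 0], [0, 0, 0.1]],
    [[0, 0, 0], [0, 0, 0.1]],
    [[0, 0, 0], [0, 0, 0.1]],
    [[0, 0, 0], [0, 0, 0.1]],
    [[0, 0, 0], [0, 0, 0.1]],
    [[0, 0, 0], [0, 0, 0.1]],
    [[0, 0, 0], [0, 0, 0.05]],
    [[0, 0, 0], [0, 0, 0]],
    [[0, 0, 0], [0, 0, 0]],
  ],
)

```text
t: 7.08
tool_pos: [0.6233, 0.0317, 0.1089]
orientation: [3.13, 0.248, 0.011]
force: [17.0, -2.5, -10.2]
opening: 0.0119
gripper_force: 30.0
```

Run:
```python
from h import *
s=robot.read_state(); print(s['t'],s['q'].round(3),s['tool_pos'],s['orientation'],s['opening'],s['force'],s['wrist_torque'])
```

```text
7.0833 [-3.100e-02  2.800e-01  1.558e+00 -1.000e-03  1.297e+00  1.382e+00] [0.62331513 0.03167866 0.10892287] [3.13032904 0.24756851 0.01064247] 0.0118546309981646 [ 16.98062031  -2.48671308 -10.17279639] [-0.34609419 -2.4225346  -0.05610988]
```

Turned about 2.1 rad. Now release, rise, unwind half a turn and look.

Emit:
apply_moves(
  series=[
    [[0, 0, 0], [0, 0, 0]],
    [[0, 0, 0], [0, 0, 0]],
    [[0, 0, 0], [0, 0, 0]],
    [[0, 0, 0], [0, 0, 0]],
    [[0, 0, -20], [0, 0, 0]],
    [[0, 0, -30], [0, 0, 0]],
    [[0, 0, -30], [0, 0, 0]],
    [[0, 0, -30], [0, 0, 0]],
    [[0, 0, -30], [0, 0, -0.12]],
    [[0, 0, 0], [0, 0, -0.12]],
    [[0, 0, 0], [0, 0, -0.12]],
    [[0, 0, 0], [0, 0, -0.12]],
  ],
  claw=0.5,
)

```text
t: 8.08
tool_pos: [0.6205, 0.0326, 0.2496]
orientation: [2.979, 0.995, 0.002]
force: [-0.7, 0.0, -0.3]
opening: 0.0465
gripper_force: 0.0
```

Emit:
apply_moves(
  series=[
    [[0, 0, 0], [0, 0, -0.12]],
    [[0, 0, 0], [0, 0, -0.12]],
    [[0, 0, 0], [0, 0, -0.12]],
    [[0, 0, 0], [0, 0, -0.12]],
    [[0, 0, 0], [0, 0, -0.12]],
    [[0, 0, 0], [0, 0, -0.12]],
    [[0, 0, 0], [0, 0, -0.12]],
    [[0, 0, 0], [0, 0, -0.12]],
    [[0, 0, 0], [0, 0, -0.12]],
    [[0, 0, 0], [0, 0, -0.12]],
    [[0, 0, 0], [0, 0, -0.12]],
    [[0, 0, 0], [0, 0, -0.12]],
  ],
)

```text
t: 9.08
tool_pos: [0.62, 0.0326, 0.2483]
orientation: [-1.584, -2.713, 0.0]
force: [0.0, 0.0, 0.2]
opening: 0.0463
gripper_force: 0.0
```

Emit:
apply_moves(
  series=[
    [[0, 0, 0], [0, 0, -0.12]],
    [[0, 0, 0], [0, 0, -0.12]],
    [[0, 0, 0], [0, 0, -0.12]],
    [[0, 0, 0], [0, 0, -0.12]],
    [[0, 0, 0], [0, 0, -0.12]],
    [[0, 0, 0], [0, 0, -0.12]],
    [[0, 0, 0], [0, 0, -0.12]],
    [[0, 0, 0], [0, 0, -0.12]],
    [[0, 0, 0], [0, 0, -0.12]],
    [[0, 0, 0], [0, 0, -0.12]],
    [[0, 0, 0], [0, 0, 0]],
    [[0, 0, 0], [0, 0, 0]],
  ],
)

```text
t: 10.08
tool_pos: [0.6201, 0.0325, 0.2484]
orientation: [0.21, -3.134, -0.0]
force: [0.0, -0.5, 0.2]
opening: 0.0468
gripper_force: 0.0
```

```bash
cat > look.py <<'E'
import sys; from m import *
s=robot.read_state(); c=robot.calibration("wrist"); p,d=robot.read_camera("wrist")
o=s['orientation']; xa=2*np.arctan2(o[1],o[0]); print(s['t'],s['q'].round(3),s['tool_pos'],"xang",np.degrees(xa),"yang",np.degrees(xa)-90,s['force'])
cv2.imwrite(f"pics/{sys.argv[1]}.png",p); np.savez(sys.argv[1],p=p,d=d,E=c['extrinsics'])
measure(p,d,c)
E
python3 look.py w2
```

```text
10.0833 [-0.03   0.183  1.411  0.     1.549 -1.734] [0.62010802 0.03253778 0.24838415] xang -172.35130312344086 yang -262.35130312344086 [ 0.04079288 -0.52874413  0.24753986]
blue circ (619.1123046875, 30.54023551940918) 56.85346603393555
red 372 [0.60073259 0.02772133 0.12118711] key 1512 [0.63726103 0.00462388 0.11719504] 0.1264230672490334
keyrect ((662.843505859375, -10.873855590820312), (55.65991973876953, 168.4005126953125), 47.255836486816406)
black->red ang 147.69424275876173
green 117 [0.60373769 0.07344219 0.06303256]
yellow 125 [ 0.50355809 -0.00381081  0.03482368]
tab 726 [0.57149654 0.01293099 0.07508411] ((609.143310546875, -5.2986602783203125), (35.996028900146484, 260.79827880859375), 57.66389846801758)
plate 8880 ((600.606689453125, 62.25199890136719), (261.1104431152344, 259.13580322265625), 82.32617950439453)
```

View pics/w2.png

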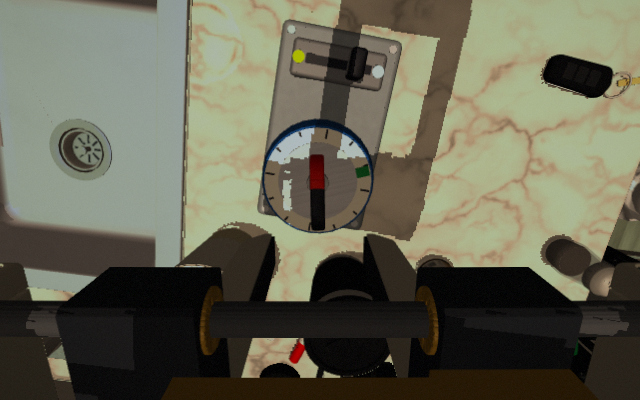

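The key's red half points up at (317,168), black at (317,210). The green mark is at (362,172), about 80° further clockwise, and the tab is still near the white dot. Next I'll measure the key angle with a tighter mask.

```bash
cat > ang.py <<'E'
import sys; from h import *
f=np.load(sys.argv[1]+".npz"); p,d=f['p'],f['d']; c=robot.calibration("wrist"); c['extrinsics']=f['E']
b,g,r=[x.astype(int) for x in cv2.split(p)]
w=world("w",d,c,pix(d>-1)).reshape(400,640,3)
ax=np.array([.6205,.032])
k=(d>0)&(np.hypot(w[...,0]-ax[0],w[...,1]-ax[1])<.042)&(w[...,2]>.116)&(w[...,2]<.13)
R=k&(r>b+50)&(r>g+50); B=k&(np.max(p,2)<70)
rect=cv2.minAreaRect((w[k][:,:2]*1000).astype(np.float32)); print(rect,R.sum(),B.sum())
v=w[R][:,:2].mean(0)-w[B][:,:2].mean(0); print("b->r",np.degrees(np.arctan2(v[1],v[0])))
x,y=(w[k][:,:2]-w[k][:,:2].mean(0)).T; e,V=np.linalg.eigh(np.cov(x,y)); v=V[:,1]; print("pca",np.degrees(np.arctan2(v[1],v[0]))%180, e**.5)
gr=(g>r+25)&(g>b+10)&(abs(w[...,2]-.063)<.012)&(d>0)&(np.hypot(w[...,0]-ax[0],w[...,1]-ax[1])<.06); q=w[gr][:,:2].mean(0)-ax; print("mark",np.degrees(np.arctan2(q[1],q[0])),np.hypot(*q))
E
python3 ang.py w1; python3 ang.py w2
```

```text
((619.7066650390625, 31.103012084960938), (12.377761840820312, 60.10679626464844), 37.9779052734375) 275 696
b->r -51.25027518867079
pca 127.73999882676563 [0.00349653 0.01660077]
mark 111.89243767752201 0.0446032712707743
((620.1153564453125, 30.515851974487305), (59.717281341552734, 12.358419418334961), 8.017293930053711) 378 638
b->r -171.11241073762383
pca 9.178889615725268 [0.00347726 0.01665224]
mark 112.02207481877275 0.044703807584936056
```

Emit:
apply_moves(
  series=[
    [[-2, 0, 20], [0, 0, 0]],
    [[0, 0, 25], [0, 0, 0]],
    [[0, 0, 25], [0, 0, 0]],
    [[0, 0, 25], [0, 0, 0]],
    [[0, 0, 22], [0, 0, 0]],
    [[0, 0, 16], [0, 0, 0]],
    [[0, 0, 7], [0, 0, 0]],
    [[0, 0, 0], [0, 0, 0]],
    [[0, 0, 0], [0, 0, 0]],
  ],
)

```text
t: 10.88
tool_pos: [0.6224, 0.0327, 0.1089]
orientation: [-0.213, 3.134, -0.0]
force: [0.3, -0.4, 0.7]
opening: 0.0465
gripper_force: 0.0
```

Emit:
apply_moves(
  series=[
    [[0, 0, 0], [0, 0, 0]],
    [[0, 0, 0], [0, 0, 0]],
    [[0, 0, 0], [0, 0, 0]],
    [[0, 0, 0], [0, 0, 0]],
    [[0, 0, 0], [0, 0, 0]],
    [[0, 0, 0], [0, 0, 0]],
  ],
  claw=0,
  newtons=30,
)

```text
t: 11.38
tool_pos: [0.6226, 0.0316, 0.1089]
orientation: [-0.215, 3.133, -0.003]
force: [-0.5, -1.6, 0.0]
opening: 0.0118
gripper_force: 29.9
```

Emit:
apply_moves(
  series=[
    [[0, 0, 0], [0, 0, 0.1]],
    [[0, 0, 0], [0, 0, 0.12]],
    [[0, 0, 0], [0, 0, 0.12]],
    [[0, 0, 0], [0, 0, 0.12]],
    [[0, 0, 0], [0, 0, 0.12]],
    [[0, 0, 0], [0, 0, 0.12]],
    [[0, 0, 0], [0, 0, 0.12]],
    [[0, 0, 0], [0, 0, 0.12]],
    [[0, 0, 0], [0, 0, 0.12]],
    [[0, 0, 0], [0, 0, 0.12]],
    [[0, 0, 0], [0, 0, 0.09]],
    [[0, 0, 0], [0, 0, 0.05]],
  ],
)

```text
t: 12.38
tool_pos: [0.6223, 0.0309, 0.1089]
orientation: [1.758, 2.602, -0.003]
force: [-1.7, -7.2, 3.2]
opening: 0.012
gripper_force: 29.9
```

Emit:
apply_moves(
  series=[
    [[0, 0, 0], [0, 0, 0]],
    [[0, 0, 0], [0, 0, 0]],
    [[0, 0, 0], [0, 0, 0]],
  ],
)

```text
t: 12.63
tool_pos: [0.6222, 0.0309, 0.1089]
orientation: [1.752, 2.606, -0.003]
force: [-2.0, -8.3, 4.1]
opening: 0.0119
gripper_force: 30.0
```

Aligned at 112.2°. Release, rise, and verify.

Emit:
apply_moves(
  series=[
    [[0, 0, 0], [0, 0, 0]],
    [[0, 0, 0], [0, 0, 0]],
    [[0, 0, 0], [0, 0, 0]],
    [[0, 0, 0], [0, 0, 0]],
    [[0, 0, -20], [0, 0, 0]],
    [[0, 0, -30], [0, 0, 0]],
    [[0, 0, -30], [0, 0, 0]],
    [[0, 0, -30], [0, 0, 0]],
    [[0, 0, -30], [0, 0, 0]],
    [[0, 0, 0], [0, 0, 0]],
    [[0, 0, 0], [0, 0, 0]],
  ],
  claw=0.5,
)

```text
t: 13.55
tool_pos: [0.6237, 0.0329, 0.2515]
orientation: [1.749, 2.605, 0.005]
force: [0.2, -0.4, -0.8]
opening: 0.0464
gripper_force: 0.0
```

```bash
python3 look.py w3; python3 ang.py w3
```

```text
13.55 [-0.029  0.186  1.401  0.     1.549 -0.418] [0.62374774 0.03293694 0.25150556] xang 112.24727707530944 yang 22.24727707530944 [ 0.2202676  -0.36232599 -0.83080585]
blue circ (619.595703125, 32.001949310302734) 56.83971405029297
red 417 [0.61188888 0.0508666  0.11999929] key 1114 [0.6195394  0.03586196 0.12039518] 0.12507546499463446
keyrect ((664.2774047851562, 51.99256896972656), (110.70513153076172, 66.3365478515625), 24.275360107421875)
black->red ang 117.01597042870198
green 130 [0.60360879 0.07352344 0.0631401 ]
yellow 108 [ 0.50323238 -0.00369257  0.03468298]
tab 625 [0.56713374 0.05673332 0.07487825] ((614.5031127929688, 65.7302017211914), (42.582801818847656, 243.28729248046875), 89.976318359375)
plate 7479 ((601.9989624023438, 27.465911865234375), (162.75143432617188, 261.427978515625), 87.16256713867188)
((619.9242553710938, 31.129207611083984), (11.967066764831543, 60.63592529296875), 22.40801429748535) 375 557
b->r 112.86687273922551
pca 112.50898467014817 [0.0035228  0.01661427]
mark 112.13586567803218 0.04482754946278314
```

View pics/w3.png

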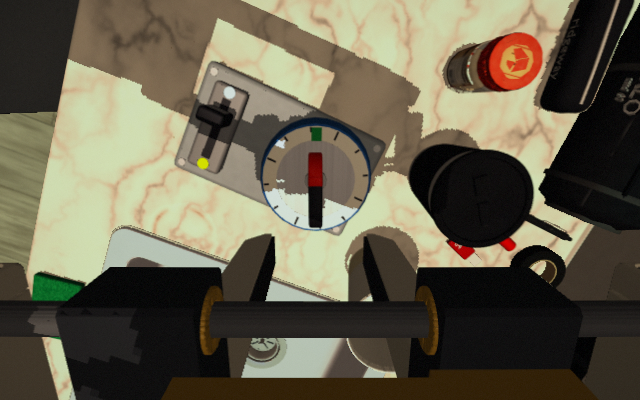

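The red end points straight at the green mark (315,134): key at 112.7°, mark at 112.1°. Next is the tab. I'll close the fingers, turn so the finger line lies along the timer's x, and come down on the white-dot side.

Emit:
apply_moves(
  series=[
    [[0, 0, 0], [0, 0, 0.11]],
    [[0, 0, 0], [0, 0, 0.11]],
    [[0, 0, 0], [0, 0, 0.11]],
    [[0, 0, 0], [0, 0, 0.11]],
    [[8, -20, 0], [0, 0, 0]],
    [[12, -30, 0], [0, 0, 0]],
    [[12, -30, 0], [0, 0, 0]],
    [[12, -30, 0], [0, 0, 0]],
    [[7, -13, 0], [0, 0, 0]],
    [[0, 0, 0], [0, 0, 0]],
    [[0, 0, 0], [0, 0, 0]],
  ],
  claw=0,
)

```text
t: 14.52
tool_pos: [0.5012, 0.0903, 0.2471]
orientation: [-2.276, -2.164, 0.002]
force: [-0.1, -0.2, 0.1]
opening: 0.0003
gripper_force: 0.0
```

Run:
```python
from h import *
s=robot.read_state();o=s['orientation'];print(s['tool_pos'],np.degrees(2*np.arctan2(o[1],o[0]))-90,s['opening'])
f=np.load("w3.npz");c=robot.calibration("wrist");c['extrinsics']=f['E']
w=world("w",f['d'],c,pix(f['d']>-1)).reshape(400,640,3)
k=(f['d']>0)&(abs(w[...,2]-.075)<.006)&(abs(w[...,0]-.506)<.03)&(abs(w[...,1]-.036)<.05)
print(cv2.minAreaRect((w[k][:,:2]*1000).astype(np.float32)))
```

```text
[0.50122519 0.09034797 0.24709171] -362.9096797577414 0.0003205493341756138
((505.8166198730469, 51.77733612060547), (14.16495132446289, 25.871845245361328), 87.0501480102539)
```

Emit:
apply_moves(
  series=[
    [[0, 3, 25], [0, 0, 0]],
    [[0, 0, 30], [0, 0, 0]],
    [[0, 0, 30], [0, 0, 0]],
    [[0, 0, 30], [0, 0, 0]],
    [[0, 0, 30], [0, 0, 0]],
    [[0, 0, 22], [0, 0, 0]],
    [[0, 0, 10], [0, 0, 0]],
    [[0, 0, 0], [0, 0, 0]],
    [[0, 0, 0], [0, 0, 0]],
  ],
)

```text
t: 15.27
tool_pos: [0.5052, 0.0895, 0.0712]
orientation: [-2.278, -2.162, 0.002]
force: [0.4, -0.3, 0.0]
opening: 0.0005
gripper_force: 0.0
```

Emit:
apply_moves(
  series=[
    [[-6, 0, 0], [0, 0, 0]],
    [[-6, 0, 0], [0, 0, 0]],
    [[-6, 0, 0], [0, 0, 0]],
    [[-6, 0, 0], [0, 0, 0]],
    [[-5, 0, 0], [0, 0, 0]],
    [[-5, 0, 0], [0, 0, 0]],
    [[-5, 0, 0], [0, 0, 0]],
    [[-5, 0, 0], [0, 0, 0]],
    [[-5, 0, 0], [0, 0, 0]],
    [[-4, 0, 0], [0, 0, 0]],
    [[0, 0, 0], [0, 0, 0]],
    [[0, 0, 0], [0, 0, 0]],
  ],
)

```text
t: 16.27
tool_pos: [0.5019, 0.0366, 0.0712]
orientation: [-2.279, -2.162, 0.001]
force: [-0.5, 0.4, 0.1]
opening: 0.0007
gripper_force: 0.0
```

Emit:
apply_moves(
  series=[
    [[-2, 0, 0], [0, 0, 0]],
    [[-2, 0, 0], [0, 0, 0]],
    [[-2, 0, 0], [0, 0, 0]],
    [[-1, 0, 0], [0, 0, 0]],
    [[0, 0, 0], [0, 0, 0]],
  ],
)

```text
t: 16.68
tool_pos: [0.5017, 0.0327, 0.0712]
orientation: [-2.275, -2.161, -0.005]
force: [0.4, 13.9, -0.6]
opening: 0.0
gripper_force: 7.3
```

Firm end stop: 14 N at y = 0.0327. Back off, rise and look.

Emit:
apply_moves(
  series=[
    [[10, 0, 0], [0, 0, 0]],
    [[15, 0, 0], [0, 0, 0]],
    [[5, 0, -20], [0, 0, 0]],
    [[0, 0, -35], [0, 0, 0]],
    [[0, 0, -40], [0, 0, 0]],
    [[0, 0, -40], [0, 0, 0]],
    [[0, 0, -40], [0, 0, 0]],
    [[-25, 25, 0], [0, 0, 0]],
    [[-25, 25, 0], [0, 0, 0]],
    [[-10, 25, 0], [0, 0, 0]],
    [[0, 25, 0], [0, 0, 0]],
    [[0, 0, 0], [0, 0, 0]],
  ],
)

```text
t: 17.68
tool_pos: [0.6027, -0.0065, 0.2449]
orientation: [-2.28, -2.161, 0.002]
force: [0.9, -0.7, -0.8]
opening: 0.0006
gripper_force: 0.0
```

Emit:
apply_moves(
  series=[
    [[0, 0, 0], [0, 0, 0]],
    [[0, 0, 0], [0, 0, 0]],
  ],
)

```text
t: 17.85
tool_pos: [0.5997, -0.005, 0.246]
orientation: [-2.278, -2.163, 0.002]
force: [-0.0, 0.6, -0.8]
opening: 0.0005
gripper_force: 0.0
```

```bash
python3 look.py w4 | head -1; python3 ang.py w4
python3 - <<'E'
from h import *
f=np.load("w4.npz");c=robot.calibration("wrist");c['extrinsics']=f['E']
w=world("w",f['d'],c,pix(f['d']>-1)).reshape(400,640,3)
k=(f['d']>0)&(abs(w[...,2]-.075)<.006)&(abs(w[...,0]-.506)<.03)&(abs(w[...,1]-.036)<.05)
print(cv2.minAreaRect((w[k][:,:2]*1000).astype(np.float32)))
E
```

```text
17.85 [-0.094  0.127  1.476 -0.     1.54  -0.042] [ 0.59967439 -0.00495245  0.24599861] xang -272.9677490644317 yang -362.9677490644317 [-0.04468865  0.56085355 -0.84150195]
((620.2099609375, 31.114213943481445), (12.24760913848877, 60.746055603027344), 22.54315948486328) 420 667
b->r 112.09527316519979
pca 112.35653616614341 [0.00343803 0.01671993]
mark 111.96417033886935 0.04466459147926021
((504.7355041503906, 16.856422424316406), (13.473085403442383, 25.581493377685547), 87.5205307006836)
```

View pics/w4.png

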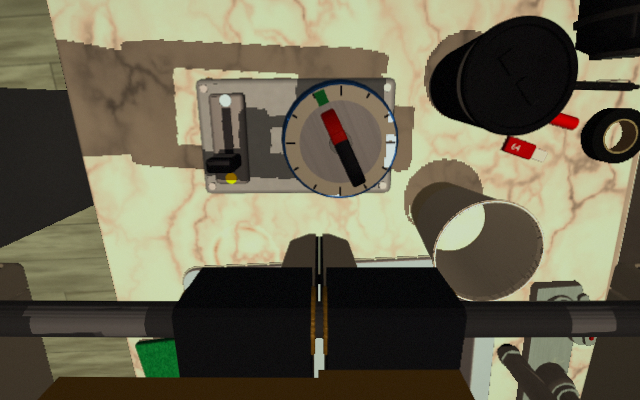

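The tab is at the yellow-dot end (225,162), 19.3 mm past the slot's centre. The red key end (333,120) still points at the green mark (321,97), and the robot is clear of everything.

```bash
python3 -c "
from plant import robot
print(robot.close_job())"
```

```text
the job is handed in; nothing more can be done
None
```

The timer is wound with the red end within about 1° of the green mark, the start tab is against its stop at the yellow-dot end, and the job is handed in at about 18 s of the 67 s allowed; the hand-in gave no verdict.

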